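# Fold the carrying handle of a laundry-tablet bin into its catch, then hold the lid open

## Robot

A 6-joint arm with a two-finger parallel gripper is mounted at the origin on the work surface. World frame = base frame: x ahead of the robot, y to its left, z up, the work surface at z = 0. Lengths are in m, angles in rad, forces in N, time in s.
With the tool pointing down it reaches from about 0.25 to 0.85 m from the base axis. Payload 12.5 kg.
Tool frame: the origin (TCP) lies midway between the tips of the shut fingers; the grasp point (between the pads) lies ctrl.pinch_z behind it (ctrl.pinch_z is the distance from the TCP to the grasp point, in m); z points along the fingers, y is the line along which they close (so a half turn about z gives the same grasp; the last joint's range is limited). The gripper opens to 93 mm and grips with 3 to 60 N. Pads are 15 mm wide; open, the fingers measure 128 mm over their backs; the gripper's body (75 mm by 188 mm) begins 65 mm behind the grasp point.
Start: joints at [1.232, 0.351, 1.652, -0, 1.139, -0.085], TCP at [0.138, 0.532, 0.219] pointing down, gripper open.
Joint ranges: [-2.75, 2.75], [-0.79, 2.1], [0.01, 2.65], [-1.57, 4.71], [0.07, 3.14], [-2.87, 2.87]. Speed limits (rad/s): [2.22, 2.22, 2.79, 3.14, 3.14, 3.14].

## Interface

Orientations are given as a rotation vector (axis times angle).
In Python, from plant import ctrl gives the robot as it stands. The module is installed in compiled form; this text tells all that it offers.
- The arm moves only by the tool move_arm, never from a script. Its argument "increments" is one flat list of numbers, 5 for each row, row after row: the shift along the tool's x, y, z in mm, then the turn about the tool's z in degrees, then the finger opening in mm, from 0 to 93. A call has 1 to 12 rows; each row is the pose to reach, as a shift and turn from the pose commanded when the call began, along the tool's axes at that moment; what a row does not reach only later rows make up. A row lasts 1/10 s, in which the tool goes at most 50 mm and 8.59 degrees, less where a joint would pass 70% of its speed; a pose out of reach is approached as far as the arm can. A call with a gripper value outside its range is refused whole. The fingers move at their own pace and stop on an object; "squeeze" is the grip in N (left out, the last holds). Time passes only in rows, so rows that repeat a pose let the fingers close. It gives the time, the measured TCP pose, the force, the opening and the grip force at its end, in the units of the state.
- ctrl.read_state(): the state, without advancing time (a new reading comes with each control period).
- ctrl.get_image(name): name is "side" or "top" or "wrist"; returns a dict with "img" (384x512x3 uint8, red, green, blue), "fx", "fy", "cx", "cy" (pixels), "R" (3x3) and "t" (3): a world point X has camera coordinates R X + t. Camera axes: x right, y down, z forward; pixel columns grow to the right and rows downward; lengths in m; the calibration is good to about 2 mm. A picture is of the moment at which its call begins. There is no depth.
- ctrl.sign_off(): hands the job in; it is judged then, once.
The state is a dict: "time": time; "joint_positions": joint angles; "qd": joint speeds; "joint_efforts": joint torques, N m; "tool_pos": TCP position; "ee_rot": TCP orientation; "ft_force": force on the tool from outside, world axes, zero at the start; "wrist_torque": the same for the moment, N m; "opening": finger opening in m; "finger_force": force on a finger pad.
Only numpy, scipy, OpenCV 4.12 (cv2) and the standard library are available. Lean on these libraries where they do the work, as an engineer would, in place of code of your own. Each camera call takes 0.05 s, during which the arm holds its last target. There are 200 camera calls.

## Task

Fold the bin's carrying handle, which stands up over the lid, back and down behind the bin until it rests fully in its catch, with the lid still shut. Then raise the bin's lid and hold it open at 60 degrees from shut so that somebody can reach in; it would fall shut by itself, so finish while still holding it there with the gripper, steady. Leave the bottle, the cup and the jar beside it where they stand.

Things in the scene. Friction and masses are not known exactly. Their poses are not given: they have to be found in the camera images.
- bin: White tin bin, fixed to the counter: 160 mm deep (its x), 220 wide (its y), 120 high without lid. Origin at the centre of its underside, z up, x from its front (robot's side) to its back, where the lid's hinge is; yaw up to 0.45 rad. Two steel hooks at its back (y = -85 and +85 mm), reaching 50 mm out behind the back wall, tips 93 mm up, are the catch for the carrying handle.
- handle (a joint): Carrying handle: 8 mm wire bail 250 mm wide, pivoting about the bin's y axis at bin x = 0, z = 90 mm; cross bar 115 mm from the pivot. 0 rad = straight up, positive = swung to the back (bin +x); stops at -0.4 and, in the catch, at 1.65 (bar 115 mm behind the bin's centre, 81 mm up). Stiff pivot (about 1.3 N at the bar): stays where it is left. Starts between -0.25 and 0.35.
- handle_grip (a point): Centre of the wooden grip on the handle's cross bar: a round grip of 18 mm diameter and 110 mm length along the bin's y axis, on the handle's cross bar. The axes turn with the handle.
- lid (a joint): Flap lid, a white plate 164 x 224 x 8 mm of about 0.2 to 0.4 kg, hinged along the top of the back wall. Value 0 rad = shut (lid's top face 128 mm above the counter), growing as the front edge rises; 1.047 = 60 degrees; stop at 1.4. It falls shut from any angle when let go.
- lid_hinge (a point): Middle of the lid's hinge line, along the bin's y axis (bin x = 80 mm, z = 120 mm).
- lid_knob (a point): Centre of the lid's black knob: a round cross bar, 18 mm diameter, 30 mm long along the bin's y axis, on a 10 mm post near the middle of the lid's front edge. Shut: 65 mm in front of the bin's centre, 162 mm up; 145 mm from the hinge along the lid and 42 mm from the hinge line square to it. Pinched on its flat ends it can turn between the fingers. Axes turn with the lid.
- softener: Blue bottle, 68 mm diameter, 165 mm high, standing beside the bin. Origin at the centre of its underside.
- scoop_cup: White plastic cup, 70 mm diameter, 70 mm high, standing beside the bin. Origin at the centre of its underside.
- salt_jar: Glass jar with a steel cap, 76 mm diameter, 100 mm high, standing beside the bin. Origin at the centre of its underside.

How it is judged:
On the way, in this order (a step that is already met when the one before it is completed fails the run):
1. the carrying handle rests in its catch behind the bin, the lid still shut (value of joint handle above 1.56 rad and value of joint lid below 0.1 rad), for 0.2 s.
2. the fingers have the lid well up (value of joint lid above 0.5 rad and contact force between the fingers and lid above 0.3 N), for 0.2 s.
At the end, for the whole second after the job is handed in: The program finishes holding: the lid is 60 degrees open (within 7 degrees) and still, carried by the gripper's fingers and by nothing else; the carrying handle is in its catch (within 5 degrees of its stop); bottle, cup and jar are within 30 mm of where they stood (value of joint lid between 0.925 and 1.17 rad and velocity of joint lid between -0.1 and 0.1 rad/s and contact force between the fingers and lid above 0.3 N and contact force between lid and softener below 0.1 N and contact force between lid and scoop_cup below 0.1 N and contact force between lid and salt_jar below 0.1 N and value of joint handle above 1.56 rad and distance of each of softener, scoop_cup, salt_jar from where it was at the start of the episode below 0.03 m); the arm keeps its last pose, push and grip.
It fails at once if the lid is raised before the carrying handle is down in its catch (value of joint lid above 0.2 rad and value of joint handle below 1.45 rad).
It fails at once if the bottle, cup or jar is shoved or knocked over (distance of any of softener, scoop_cup, salt_jar from where it was at the start of the episode above 0.03 m or angle between any of softener, scoop_cup, salt_jar's own z axis and vertical above 0.5 rad).
It also fails if it takes over 56 s, if anything falls off the work surface, if the arm or the gripper's body presses on something with over 40 N, if the wrist force passes 120 N, or if a joint passes its speed limit or range.

## Working session

There is one attempt and no reset: what is moved stays moved. The work goes in short steps, Python scripts to look and compute and a tool call to move; the robot and the scene stay as the last step left them, time stands still between calls to the robot, and variables do not carry over. Pictures are saved under pics/ and viewed, at most 10 in all, crops included, and the job is handed in when it is done.

Besides the shell and the picture viewer there is one more tool, called by a JSON object that holds its "api" and its "payload". move_arm: Moves the arm, as the interface text tells. Its arguments: {"type":"object","properties":{"increments":{"type":"array","items":{"type":"number"}},"squeeze":{"type":"number"}},"required":["increments"]}

```bash
mkdir -p pics
python3 - <<'E'
from plant import ctrl
import cv2,numpy as np
s=ctrl.read_state();print(s,ctrl.pinch_z)
for n in("side","top"):
    d=ctrl.get_image(n);cv2.imwrite(f"pics/{n}0.png",d["img"][:,:,::-1]);np.savez(f"{n}0.npz",**d)
    print(n,d["fx"],d["cx"],d["cy"],d["R"],d["t"],-d["R"].T@d["t"])
E
```

```text
{'time': 0.0, 'joint_positions': array([ 1.23239649e+00,  3.51221640e-01,  1.65242977e+00, -5.03632346e-07,
        1.13910652e+00, -8.46279770e-02]), 'qd': array([-0.00042846,  0.00011729,  0.00103067,  0.00013595, -0.00081381,
       -0.00106274]), 'joint_efforts': array([ 1.39900741e-03, -4.97342026e+01, -2.85241771e+01,  6.99334661e-02,
        2.59516662e-02, -1.32851487e-04]), 'tool_pos': array([0.13795506, 0.53205649, 0.21810727]), 'ee_rot': array([-3.97523829e-01, -3.11609399e+00,  1.78963784e-03]), 'ft_force': array([-1.04948919,  0.28649707, -0.57733583]), 'wrist_torque': array([-0.02530514, -0.0136798 ,  0.05167632]), 'finger_force': 0.0, 'opening': 0.09294712650949961} 0.0188
side 385.30925363136794 247.37032510250907 193.41589464209977 [[-0.99710788 -0.07425806  0.01617478]
 [-0.06256797  0.68127153 -0.72935201]
 [ 0.04314085 -0.72825466 -0.68394738]] [0.55298145 0.10594537 1.02591438] [0.51375213 0.7160127  0.76999857]
top 462.9575783681393 251.01693379475873 194.9819194679285 [[-0.03070951 -0.99928115 -0.02222875]
 [-0.99784523  0.03194028 -0.05731241]
 [ 0.0579812   0.02042082 -0.9981088 ]] [0.06217207 0.57387274 1.39457239] [0.49368647 0.01531941 1.42620701]
```

View pics/side0.png

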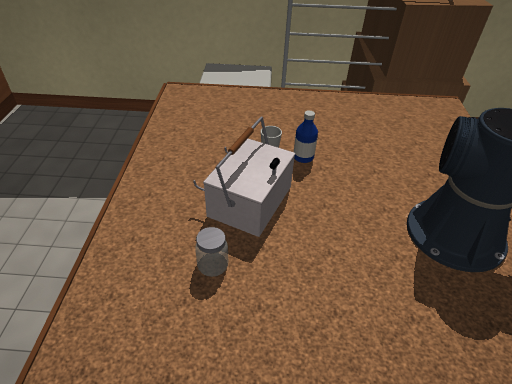

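View pics/top0.png

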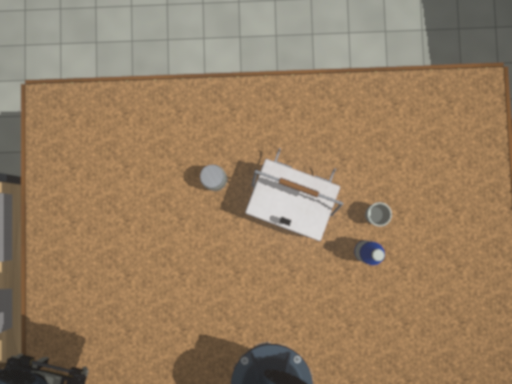

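The side view shows the bin with its knob at (275,162) and the wooden grip at about (242,140), with the jar at (211,250), the cup at (271,135) and the bottle at (306,138). In the top view the lid corners are near (266,160), (340,186), (321,240) and (247,213), the grip is at about (298,187), and the knob is at about (285,221).

```bash
cat > h.py <<'E'
import cv2,numpy as np
def ray(d,uv):
    v=np.array([(uv[0]-d["cx"])/d["fx"],(uv[1]-d["cy"])/d["fy"],1]);R=d["R"]
    return -R.T@d["t"],R.T@v/np.linalg.norm(v)
def onz(d,uv,z):
    c,v=ray(d,uv);return c+v*(z-c[2])/v[2]
def tri(d1,u1,d2,u2):
    c1,v1=ray(d1,u1);c2,v2=ray(d2,u2)
    a=np.linalg.lstsq(np.c_[v1,-v2],c2-c1,rcond=None)[0]
    p,q=c1+a[0]*v1,c2+a[1]*v2;return (p+q)/2,np.linalg.norm(p-q)
def proj(d,X):
    c=d["R"]@X+d["t"];return np.array([d["fx"]*c[0]/c[2]+d["cx"],d["fy"]*c[1]/c[2]+d["cy"]])
def blob(m,box):
    k=np.zeros(m.shape,np.uint8);a,b,c,e=box;k[b:e,a:c]=m[b:e,a:c]*255
    n,l,s,ce=cv2.connectedComponentsWithStats(k);i=1+np.argmax(s[1:,4]);return l==i,ce[i],s[i,4]
E
python3 - <<'E'
from h import *
T=dict(np.load("top0.npz"));S=dict(np.load("side0.npz"))
def hsv(d):return cv2.cvtColor(d["img"],cv2.COLOR_RGB2HSV).astype(int)
h=hsv(T);hs=hsv(S)
m,c,a=blob((h[...,1]<45)&(h[...,2]>165),(235,150,350,250))
m=cv2.morphologyEx(m.astype(np.uint8),cv2.MORPH_CLOSE,np.ones((13,13)))
cs=max(cv2.findContours(m,0,1)[0],key=cv2.contourArea);hull=cv2.convexHull(cs)
P=np.array([onz(T,p[0],.128)[:2] for p in hull],np.float32)
r=cv2.minAreaRect(P);print("lid",r,a); print(cv2.boxPoints(r))
# grip: brown darker inside lid region
gt,ct,at=blob((h[...,1]>90)&(h[...,2]<160),(274,174,324,200))
print("grip top",ct,at,h[187,298])
gs,c2,as_=blob((hs[...,1]>110)&(hs[...,2]<110),(226,122,258,156));print("grip side",c2,as_,hs[140,242])
print(tri(T,ct,S,c2))
kt,ck,ak=blob(h[...,2]<50,(264,210,300,230));ks,ck2,ak2=blob(hs[...,2]<50,(264,152,286,172))
print("knob",ck,ak,ck2,ak2,tri(T,ck,S,ck2),onz(T,ck,.165))
o=np.hstack([cv2.resize(T["img"][140:250,230:350],None,fx=3.3,fy=3.3),cv2.resize(S["img"][115:225,190:310],None,fx=3.3,fy=3.3)])
cv2.imwrite("pics/c.png",o[:,:,::-1])
E
```

```text
lid ((0.531960666179657, -0.06573270261287689), (0.22318312525749207, 0.11762839555740356), 67.15037536621094) 2725
[[ 0.43442923 -0.14572899]
 [ 0.54282695 -0.19140573]
 [ 0.6294921   0.01426359]
 [ 0.5210944   0.05994032]]
grip top [297.78313253 186.87349398] 166 [ 14 128 143]
grip side [242.37313433 139.35074627] 134 [ 12 164  90]
(array([ 0.57945921, -0.0838597 ,  0.20458364]), np.float64(0.005340580040755901))Traceback (most recent call last):
  File "<stdin>", line 15, in <module>
  File "h.py", line 15, in blob
    n,l,s,ce=cv2.connectedComponentsWithStats(k);i=1+np.argmax(s[1:,4]);return l==i,ce[i],s[i,4]
                                                     ~~~~~~~~~^^^^^^^^^
    return _wrapfunc(a, 'argmax', axis=axis, out=out, **kwds)
    return bound(*args, **kwds)
ValueError: attempt to get argmax of an empty sequence
```

Run:
```python
from h import *
T=dict(np.load("top0.npz"));S=dict(np.load("side0.npz"))
def hsv(d):return cv2.cvtColor(d["img"],cv2.COLOR_RGB2HSV).astype(int)
h=hsv(T);hs=hsv(S)
m=((h[...,1]<45)&(h[...,2]>165)).astype(np.uint8);k=np.zeros_like(m);k[150:250,235:350]=m[150:250,235:350]
m=cv2.morphologyEx(k,cv2.MORPH_OPEN,np.ones((4,4)))
hull=cv2.convexHull(cv2.findNonZero(m))
P=np.array([onz(T,p[0],.128)[:2] for p in hull],np.float32)
r=cv2.minAreaRect(P);b=cv2.boxPoints(r);print("lid",r);print(b)
kt,ck,ak=blob(h[...,2]<75,(278,214,300,230));ks,ck2,ak2=blob(hs[...,2]<60,(264,152,286,168))
print("knob",ck,ak,ck2,ak2,tri(T,ck,S,ck2))
o=np.hstack([cv2.resize(T["img"][140:250,230:350],None,fx=3.3,fy=3.3),cv2.resize(S["img"][115:225,190:310],None,fx=3.3,fy=3.3)])
cv2.imwrite("pics/c.png",o[:,:,::-1])
```

```text
lid ((0.5511912107467651, -0.07708095014095306), (0.2235325425863266, 0.16530528664588928), 67.56768035888672)
[[ 0.43214372 -0.1488504 ]
 [ 0.5849405  -0.21192954]
 [ 0.67023873 -0.0053115 ]
 [ 0.5174419   0.05776764]]
knob [284.42307692 220.84615385] 26 [274.39393939 162.81818182] 66 (array([ 0.49315353, -0.0474551 ,  0.16423602]), np.float64(0.001112270645216924))
```

View pics/c.png

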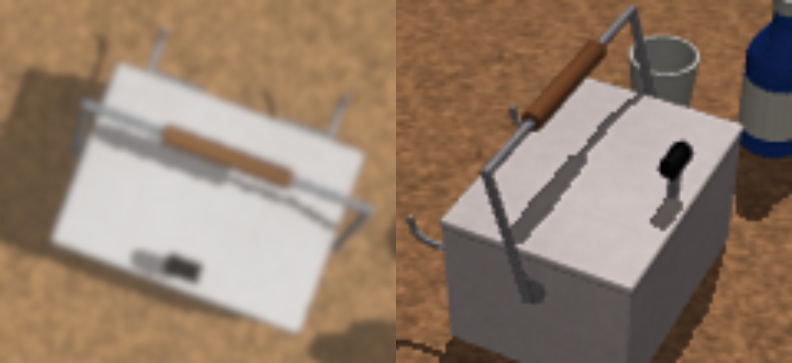

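```bash
cat >> h.py <<'E'
from scipy.spatial.transform import Rotation as Ro
YAW=-0.392; B=np.array([.553,-.0778,0]); RB=Ro.from_euler('z',YAW).as_matrix()
def tobin(p):return RB.T@(np.asarray(p)-B)
def go(s,*pts):  # bin-frame TCP targets (m) -> tool-frame shifts mm; turn about tool z
    R=Ro.from_rotvec(s["ee_rot"]).as_matrix()
    print("bin pos",(tobin(s["tool_pos"])*1e3).round(1),"F",s["ft_force"].round(1))
    for p in pts:print(p,(R.T@(B+RB@np.array(p)-s["tool_pos"])*1e3).round(0))
    yb=R.T@RB[:,1];print("turn",np.degrees(np.arctan2(-yb[0],yb[1])).round(1))
E
python3 - <<'E'
from h import *
from plant import ctrl
go(ctrl.read_state(),(-.02,.003,.25),(-.02,.003,.155),(.072,.003,.155))
E
```

```text
bin pos [-616.5  405.1  218.2] F [ 0.3 -0.5 -0.5]
(-0.02, 0.003, 0.25) [-535. -480.  -31.]
(-0.02, 0.003, 0.155) [-535. -480.   64.]
(0.072, 0.003, 0.155) [-627. -493.   64.]
turn 7.9
```

{"api": "move_arm", "payload": {"increments": [-40, -36, -20, 2, 0, -80, -72, -35, 5, 0, -120, -108, -35, 7.9, 0, -160, -144, -35, 7.9, 0, -198, -178, -35, 7.9, 0, -235, -211, -35, 7.9, 0, -272, -244, -35, 7.9, 0, -309, -277, -35, 7.9, 0, -346, -310, -35, 7.9, 0, -383, -344, -35, 7.9, 0, -420, -377, -35, 7.9, 0, -440, -395, -35, 7.9, 0], "squeeze": 20}}

```text
time: 1.3
tool_pos: [0.4655, 0.0373, 0.2536]
ee_rot: [-0.612, -3.081, -0.0]
ft_force: [0.8, 0.3, -0.3]
opening: 0.0022
finger_force: 0.0
```

Run:
```python
from h import *
from plant import ctrl
go(ctrl.read_state(),(-.02,.003,.25),(-.02,.003,.155),(.072,.003,.155))
```

```text
bin pos [-124.8   73.   253.6] F [ 0.8  0.3 -0.3]
(-0.02, 0.003, 0.25) [-105.  -70.    4.]
(-0.02, 0.003, 0.155) [-105.  -70.   99.]
(0.072, 0.003, 0.155) [-197.  -70.   99.]
turn -0.0
```

{"api": "move_arm", "payload": {"increments": [-35, -23, 0, 0, 0, -70, -46, 0, 0, 0, -105, -70, 4, 0, 0, -105, -70, 4, 0, 0, -105, -70, 50, 0, 0, -105, -70, 99, 0, 0, -105, -70, 99, 0, 0]}}

```text
time: 2.0
tool_pos: [0.5315, -0.0641, 0.1496]
ee_rot: [-0.609, -3.072, -0.0]
ft_force: [0.4, 0.5, -0.1]
opening: 0.001
finger_force: 0.0
```

Run:
```python
from h import *
from plant import ctrl
go(ctrl.read_state(),(-.02,.003,.155),(.072,.003,.155))
d=ctrl.get_image("side");cv2.imwrite("pics/s1.png",cv2.resize(d["img"][80:240,170:330],None,fx=3,fy=3)[:,:,::-1])
```

```text
bin pos [-25.1   4.4 149.6] F [ 0.4  0.5 -0.1]
(-0.02, 0.003, 0.155) [-5. -1. -5.]
(0.072, 0.003, 0.155) [-97.  -1.  -6.]
turn 0.0
```

View pics/s1.png

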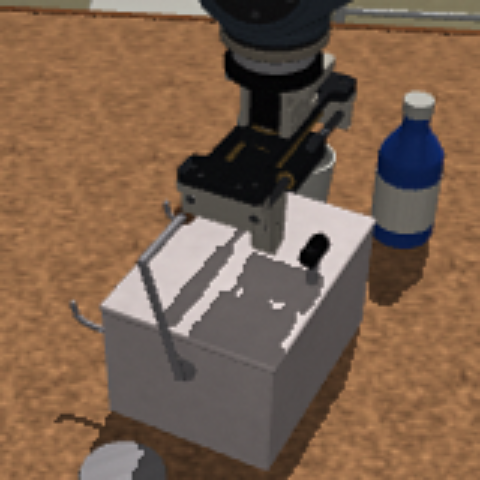

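The closed fingers stand on the lid side between the grip and the knob (crop about (265,240)), and the handle is still up. Next I push it back.

{"api": "move_arm", "payload": {"increments": [-10, 0, 0, 0, 0, -20, 0, 0, 0, 0, -30, 0, 0, 0, 0, -40, 0, 0, 0, 0, -50, 0, 0, 0, 0, -60, 0, 0, 0, 0, -70, 0, 0, 0, 0, -80, 0, 0, 0, 0, -90, 0, 0, 0, 0, -94, 0, 0, 0, 0, -94, 0, 0, 0, 0]}}

```text
time: 3.15
tool_pos: [0.6222, -0.1013, 0.1542]
ee_rot: [-0.611, -3.081, 0.0]
ft_force: [-2.2, 0.2, -1.6]
opening: 0.0008
finger_force: 0.9
```

Run:
```python
from h import *
from plant import ctrl
go(ctrl.read_state(),(.060,.003,.155),(.060,.003,.2),(.093,.003,.2),(.093,.003,.172),(.1025,.003,.151),(.111,.003,.130),(.115,.003,.107),(.115,.003,.086))
d=ctrl.get_image("side");cv2.imwrite("pics/s2.png",cv2.resize(d["img"][80:240,170:330],None,fx=3,fy=3)[:,:,::-1])
```

```text
bin pos [ 72.9   4.7 154.2] F [-2.2  0.2 -1.6]
(0.06, 0.003, 0.155) [13. -2. -1.]
(0.06, 0.003, 0.2) [ 13.  -2. -46.]
(0.093, 0.003, 0.2) [-20.  -2. -46.]
(0.093, 0.003, 0.172) [-20.  -2. -18.]
(0.1025, 0.003, 0.151) [-30.  -2.   3.]
(0.111, 0.003, 0.13) [-38.  -2.  24.]
(0.115, 0.003, 0.107) [-42.  -2.  47.]
(0.115, 0.003, 0.086) [-42.  -2.  68.]
turn 0.0
```

View pics/s2.png

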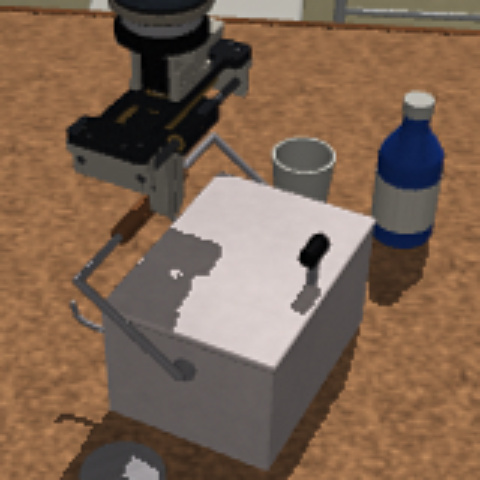

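The handle is swung back to about 0.9 rad, with the grip at crop (130,215) against the fingers and the lid shut. Now I go over the bar and press it down along its arc.

{"api": "move_arm", "payload": {"increments": [12, 0, 0, 0, 0, 12, 0, -40, 0, 0, 0, 0, -46, 0, 0, -22, 0, -46, 0, 0, -22, 0, -46, 0, 0, -22, 0, -32, 0, 0, -24, 0, -20, 0, 0, -27, 0, -8, 0, 0, -30, 0, 3, 0, 0, -34, 0, 13, 0, 0, -38, 0, 24, 0, 0]}}

```text
time: 4.3
tool_pos: [0.6575, -0.1157, 0.1297]
ee_rot: [0.611, 3.081, -0.0]
ft_force: [-0.1, 0.6, 0.5]
opening: 0.0003
finger_force: 0.3
```

{"api": "move_arm", "payload": {"increments": [-2, 0, 8, 0, 0, -3, 0, 16, 0, 0, -4, 0, 23, 0, 0, -4, 0, 30, 0, 0, -4, 0, 36, 0, 0, -4, 0, 40, 0, 0, -4, 0, 44, 0, 0, -4, 0, 44, 0, 0]}}

```text
time: 5.1
tool_pos: [0.6609, -0.1171, 0.0895]
ee_rot: [0.611, 3.081, -0.0]
ft_force: [-11.8, 3.1, 24.9]
opening: 0.0005
finger_force: 12.1
```

Run:
```python
from h import *
from plant import ctrl
go(ctrl.read_state())
d=ctrl.get_image("side");cv2.imwrite("pics/s3.png",cv2.resize(d["img"][80:240,170:330],None,fx=3,fy=3)[:,:,::-1])
```

```text
bin pos [114.8   4.9  89.5] F [-11.8   3.1  24.9]
turn 0.0
```

View pics/s3.png

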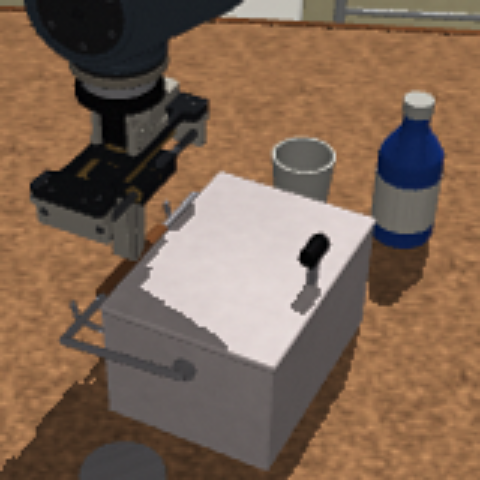

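The TCP height of 89.5 mm and the 25 N reaction put the bar at its stop; in the picture the handle lies level in the hooks (crop about (70,330)) with the lid shut. Next I lift off toward the knob.

{"api": "move_arm", "payload": {"increments": [0, 0, 0, 0, 0, 0, 0, 0, 0, 0, 0, 0, -45, 0, 0, 0, 0, -90, 0, 0, 0, 0, -130, 0, 20, 45, 0, -130, 0, 60, 90, 0, -130, 0, 70, 90, 0, -130, 0, 70, 90, 0, -130, 0, 70]}}

```text
time: 6.05
tool_pos: [0.5776, -0.0826, 0.2173]
ee_rot: [0.611, 3.08, -0.0]
ft_force: [0.7, -0.2, 0.1]
opening: 0.0357
finger_force: 0.0
```

Run:
```python
from h import *
from plant import ctrl
s=ctrl.read_state();T=ctrl.get_image("top");S=ctrl.get_image("side");W=ctrl.get_image("wrist")
vt=T["img"].max(2);vs=S["img"].max(2)
e=np.array([-.065,0,.162]);
for y in(-15,0,15):
  X=B+RB@(e+[0,y/1e3,0]);print(proj(T,X).round(1),proj(S,X).round(1))
_,c2,a2=blob(vs<60,(264,152,290,169));print("side",c2,a2)
c,v=ray(S,c2);Xs=onz(S,c2,.162);print("side-only bin",tobin(Xs).round(4))
for th in(40,60,80):
  try:
    _,c1,a1=blob(vt<th,(277,212,300,229));X,g=tri(T,c1,S,c2);print(th,c1,a1,tobin(X).round(4),g,tobin(onz(T,c1,.162)).round(4))
  except ValueError:pass
go(s,(-.065,.004,.22),(-.065,.004,.143))
o=np.hstack([cv2.resize(T["img"][190:240,260:320],(400,333)),cv2.resize(W["img"],(400,333))])
cv2.imwrite("pics/k.png",o[:,:,::-1])
```

```text
[291.6 223. ] [276.6 158.9]
[286.4 221.1] [274.3 162.1]
[281.2 219.1] [271.8 165.4]
side [274.22857143 163.22857143] 70
side-only bin [-0.0667  0.0041  0.162 ]
60 [281.35294118 226.35294118] 17 [-0.0768  0.0108  0.17  ] 0.014065257926843981 [-0.0833  0.0078  0.162 ]
80 [287.85820896 225.3358209 ] 134 [-0.069  -0.006   0.1553] 0.011499884326634055 [-0.0745 -0.0077  0.162 ]
bin pos [ 24.6   4.9 217.3] F [ 0.7 -0.2  0.1]
(-0.065, 0.004, 0.22) [90. -1. -3.]
(-0.065, 0.004, 0.143) [90. -1. 74.]
turn 0.0
```

View pics/k.png

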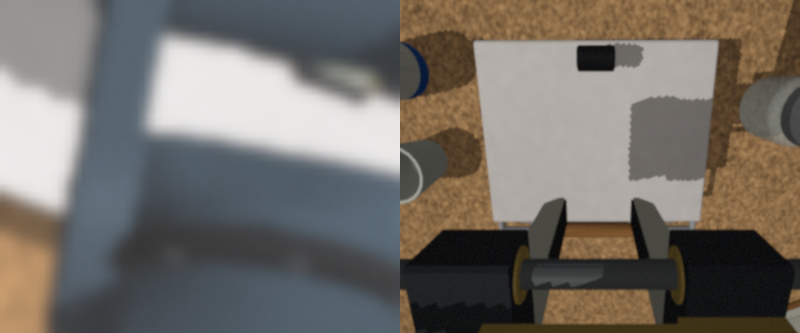

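The wrist view shows the knob at about (596,58) in the composite, midway across the lid. The handle bar lies behind the bin's back edge.

Run:
```python
from h import *
from plant import ctrl
s=ctrl.read_state();W=ctrl.get_image("wrist")
_,c,a=blob(W["img"].max(2)<60,(200,50,280,85));X=onz(W,c,.162);print(c,a,X,tobin(X).round(4))
b=tobin(X);go(s,(-.065,b[1],.22),(-.065,b[1],.143))
```

```text
[250.58415094  66.42566038] 1325 [ 0.4908019  -0.04919132  0.162     ] [-0.0684  0.0027  0.162 ]
bin pos [ 25.9   4.8 216.8] F [-0.2  0.5 -0.6]
(-0.065, np.float64(0.002676621005959244), 0.22) [91. -2. -3.]
(-0.065, np.float64(0.002676621005959244), 0.143) [91. -2. 74.]
turn 0.0
```

{"api": "move_arm", "payload": {"increments": [46, -1, 0, 0, 60, 92, -2, 0, 0, 60, 92, -2, 0, 0, 60, 92, -2, 0, 0, 60, 92, -2, 40, 0, 60, 92, -2, 73, 0, 60, 92, -2, 73, 0, 60, 92, -2, 73, 0, 25, 92, -2, 73, 0, 25, 92, -2, 73, 0, 25, 92, -2, 73, 0, 25, 92, -2, 73, 0, 25], "squeeze": 25}}

```text
time: 7.45
tool_pos: [0.4922, -0.0499, 0.1445]
ee_rot: [0.611, 3.08, -0.001]
ft_force: [-1.3, -2.6, 5.4]
opening: 0.03
finger_force: 25.0
```

Run:
```python
from h import *
from plant import ctrl
s=ctrl.read_state();print(s["opening"],s["finger_force"],s["wrist_torque"])
th=np.radians(np.arange(0,61,5))
x=80-145*np.cos(th)+42*np.sin(th);z=120+145*np.sin(th)+42*np.cos(th)
print(np.c_[np.degrees(th),-(x-x[0]),-(z-z[0])].round(0).tolist())
go(s)
```

```text
0.030029904504778958 25.001935064792633 [-0.60127704  0.23012446  0.05451055]
[[0.0, -0.0, -0.0], [5.0, -4.0, -12.0], [10.0, -9.0, -25.0], [15.0, -16.0, -36.0], [20.0, -23.0, -47.0], [25.0, -31.0, -57.0], [30.0, -40.0, -67.0], [35.0, -50.0, -76.0], [40.0, -61.0, -83.0], [45.0, -72.0, -90.0], [50.0, -84.0, -96.0], [55.0, -96.0, -101.0], [60.0, -109.0, -105.0]]
bin pos [-66.8   2.6 144.5] F [-1.3 -2.6  5.4]
turn 0.0
```

The gripper has the knob at 30.0 mm opening and 25 N. I lift along the arc.

{"api": "move_arm", "payload": {"increments": [-2, 0, -6, 0, 25, -4, 0, -12, 0, 25, -9, 0, -25, 0, 25, -16, 0, -36, 0, 25, -23, 0, -47, 0, 25, -31, 0, -57, 0, 25, -31, 0, -57, 0, 25]}}

```text
time: 8.15
tool_pos: [0.5212, -0.0617, 0.202]
ee_rot: [0.611, 3.081, -0.0]
ft_force: [-5.9, -1.6, 0.9]
opening: 0.0297
finger_force: 25.0
```

Run:
```python
from h import *
from plant import ctrl
s=ctrl.read_state();print(s["opening"],s["finger_force"],s["wrist_torque"]);go(s)
```

```text
0.02965514082351302 24.999539852142334 [-0.29077411  0.85801988  0.036419  ]
bin pos [-35.5   2.7 202. ] F [-5.9 -1.6  0.9]
turn 0.0
```

{"api": "move_arm", "payload": {"increments": [-9, 0, -10, 0, 25, -19, 0, -19, 0, 25, -30, 0, -26, 0, 25, -41, 0, -33, 0, 25, -53, 0, -39, 0, 25, -65, 0, -44, 0, 25, -78, 0, -48, 0, 25, -78, 0, -48, 0, 25, -78, 0, -48, 0, 25, -78, 0, -48, 0, 25]}}

```text
time: 9.15
tool_pos: [0.5922, -0.0909, 0.2484]
ee_rot: [-0.611, -3.082, 0.0]
ft_force: [-0.5, -1.4, -2.4]
opening: 0.0296
finger_force: 25.0
```

Run:
```python
from h import *
from plant import ctrl
s=ctrl.read_state();print(s["opening"],s["finger_force"],s["wrist_torque"]);go(s)
d=ctrl.get_image("side")
for t in(50,60,70):
    a=np.radians(t);pts=[]
    for y in(-.112,.112):
        for l,h in((.164,.008),):
            X=np.array([.08-l*np.cos(a)+h*np.sin(a),y+.003,.12+l*np.sin(a)+h*np.cos(a)]);pts.append(((proj(d,B+RB@X)-[160,60])*3).round(0))
    print(t,pts)
cv2.imwrite("pics/s4.png",cv2.resize(d["img"][60:240,160:340],None,fx=3,fy=3)[:,:,::-1])
```

```text
0.02964777783758046 24.999239444732666 [-0.24305071  0.05670575  0.03757709]
bin pos [ 41.3   2.8 248.4] F [-0.5 -1.4 -2.4]
turn 0.0
50 [array([352., 141.]), array([231., 280.])]
60 [array([327., 118.]), array([202., 254.])]
70 [array([300., 100.]), array([170., 232.])]
```

View pics/s4.png

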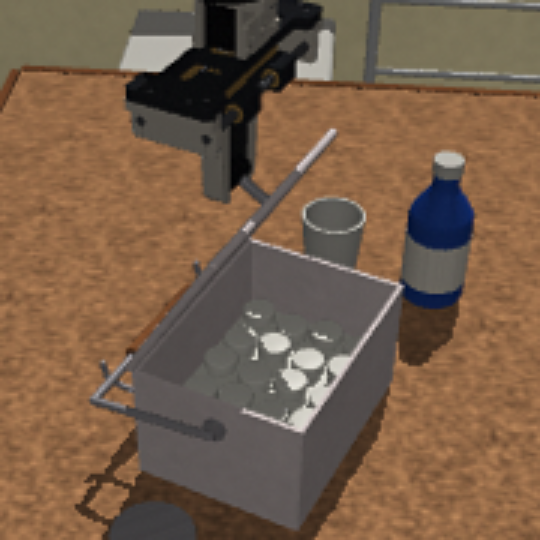

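The lid is seen edge-on, its far corner at crop (335,133). The camera lies in the lid's plane at about 57°, and the knob position gives 59–60°. The handle lies in the hooks, and the bottle and cup stand untouched. I hold a moment and hand in.

{"api": "move_arm", "payload": {"increments": [0, 0, 0, 0, 25, 0, 0, 0, 0, 25, 0, 0, 0, 0, 25, 0, 0, 0, 0, 25]}}

```text
time: 9.6
tool_pos: [0.5925, -0.0911, 0.2486]
ee_rot: [-0.611, -3.081, -0.0]
ft_force: [-1.3, -1.6, -3.8]
opening: 0.0295
finger_force: 25.0
```

Run:
```python
from h import *
from plant import ctrl
go(ctrl.read_state());print(ctrl.sign_off())
```

```text
bin pos [ 41.6   2.8 248.6] F [-1.3 -1.6 -3.8]
turn 0.0
the job is handed in; nothing more can be done
None
```

I handed the job in at about 9.6 s, with the handle pressed down to its stop behind the bin, the gripper holding the lid steady at about 60°, and no contact made with the bottle, cup or jar; the sign-off returned no verdict.

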